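# Shut the mini drawer and engage its press-and-turn lock

### The arm

A 6-joint arm with a two-finger parallel gripper is mounted at the origin on the work surface. World frame = base frame: x ahead of the robot, y to its left, z up, the work surface at z = 0. Lengths are in m, angles in rad, forces in N, time in s.
With the tool pointing down it reaches from about 0.25 to 0.775 m from the base axis. Payload 4 kg.
Tool frame: the origin (TCP) lies at the very end of the fingers, on their centre line; the grasp point (between the pads) lies 19 mm behind it; z points along the fingers, y is the line along which they close (so a half turn about z gives the same grasp; the last joint's range is limited). The gripper opens to 94 mm and grips with 3 to 60 N. Pads are 16 mm wide; open, the fingers measure 119 mm over their backs; the gripper's body (75 mm by 177 mm) begins 78 mm behind the grasp point.
Start: joints at [-1.407, 0.087, 1.371, -0, 1.684, -0.103], TCP at [0.145, -0.531, 0.206] pointing down, gripper open.
Joint ranges: [-3.1, 3.1], [-0.76, 2.03], [0.27, 2.55], [-1.08, 4.22], [0.17, 2.65], [-2.57, 2.57]. Speed limits (rad/s): [2.79, 2.79, 3.14, 3.14, 3.14, 3.14].

### API

Orientations are given as [roll, pitch, yaw] about the fixed x, y, z axes, in that order (R = Rz(yaw) Ry(pitch) Rx(roll)).
In Python, from bench import robot, vision gives the robot as it stands.
- The arm moves only by the shell command python3 -m crank 'ROWS'. ROWS is JSON, a list of rows, each a list of 3 entries, a list of its own where there are three numbers: the closure, from 0 (fully open) to 1 (shut), then the shift along the tool's x, y, z in m, then the turn, a rotation vector about the tool's x, y, z in degrees. A call has 1 to 8 rows; each row shifts and turns the commanded pose from where the row before left it, along the tool's axes as they then stand; what a row does not reach is not made up. A row lasts 1/10 s, in which the tool goes at most 50 mm and 8.59 degrees, less where a joint would pass 70% of its speed; a pose out of reach is approached as far as the arm can. A call with a gripper value outside its range is refused whole. The fingers move at their own pace and stop on an object; the grip force is fixed at half the most. Time passes only in rows, so rows that do not move let the fingers close. It gives the time, the measured TCP pose, the force, the opening and the grip force at its end, in the units of the state.
- robot.get_obs(): the state, without advancing time (a new reading comes with each control period).
- vision.snapshot(name): name is "scene" or "top" or "wrist"; returns a dict with "color" (384x512x3 uint8, red, green, blue), "z_map" (384x512 float32, m along the optical axis (not along the pixel's ray), 0 where there is no reading), "fx", "fy", "cx", "cy" (pixels), "dist" ([k1, k2, p1, p2, k3] as OpenCV has them; the pictures are not rectified), "R" (3x3) and "t" (3): a world point X has camera coordinates R X + t. Camera axes: x right, y down, z forward; pixel columns grow to the right and rows downward; lengths in m; the calibration is good to about 2 mm. A picture is of the moment at which its call begins.
- robot.close_job(): hands the job in; it is judged then, once.
The state is a dict: "time": time; "joint_positions": joint angles; "qvel": joint speeds; "joint_torque": joint torques, N m; "tool_pos": TCP position; "ee_rot": TCP orientation; "wrist_force": force on the tool from outside, world axes, zero at the start; "wrist_torque": the same for the moment, N m; "width": finger opening in m; "finger_force": force on a finger pad.
Only numpy, scipy, OpenCV 4.12 (cv2) and the standard library are available. Lean on these libraries where they do the work, as an engineer would, in place of code of your own. Each camera call takes 0.05 s, during which the arm holds its last target. There are 200 camera calls.

### The job

Push the little clear drawer unit's drawer fully shut, then lock it with the steel knob on its top: press the knob straight down until you feel it meet its stop - firmly but not hard, the plastic behind it cracks under a heavy push - and, keeping it down, turn it a quarter turn clockwise seen from above, so that its cam catches when you let go. Leave everything else on the dresser where it stands.

Things in the scene. Friction and masses are not known exactly. Their poses are not given: they have to be found in the camera images.
- unit: Clear polystyrene mini drawer unit, 170 (x, depth) x 150 (y) x 80 mm (z), fixed in the black tray (floor 6 mm thick, rim 14 mm high). Origin: centre of its underside. x points from drawer front to back, z up. Flat top at z = 80 mm. The knob's vertical axis is at x = -25, y = 0 mm.
- drawer (a joint): How far the drawer is open, m: 0 = fully shut (hard stop), at most 0.09; starts 0.03 to 0.07. It slides out along the unit's -x, friction about 1.2 N. While it is over about 3 mm open, the lock pin lands on it and the knob cannot go down.
- drawer_front (a point): Middle of the width of the drawer's flat white front panel (148 mm wide, 4 to 77 mm above the unit's underside), on its outer face, 52 mm above the unit's underside; moves with the drawer; axes as the unit's. Push here along the unit's +x. A pull lip 60 mm wide sticks out 8 mm lower down, 15 to 21 mm above the underside.
- knob_top (a point): Top centre of the steel lock knob: a round skirt 40 mm across, its flat top 26 mm above the unit's top at rest, carrying an upright grip bar 10 mm thick, 36 long, 17 tall (this point: middle of the bar's top, 43 mm above the unit's top). x along the bar, z up; moves with the knob. Unlocked: bar along the unit's x. Grip across the bar; fingertips may bear on the skirt's top.
- press (a joint): How far the knob is pushed down, m: 0 = up at rest. Spring: 3 N at first, +0.12 N per mm. It can be turned only when its cam clears the catch, at a depth that cannot be seen and differs each start: 5 to 19 mm. 0.7 mm below that it meets a rubber buffer (total push then 4 to 6 N, climbing 10 N per mm). Turned and let go, it rises about 3 mm above the clearing depth and stays caught.
- turn (a joint): Turn of the knob in rad, clockwise seen from above: 0 = unlocked, bar along the unit's x; 1.57 = locked, bar across; hard stop at 1.65. Not pushed down far enough, it is blocked after about 0.2 rad. The cam can rise into its catch from about 1.38 on.
- buffer (a joint): Squeeze of the hidden rubber buffer under the knob, m: 0 = untouched; 10 N per mm. Over 0.0012 (12 N on the buffer, 16 to 18 N on the knob in all) the housing cracks. A total push of about 8 to 11 N is right: on the buffer and well short of cracking.
- bottle: Bystander: tall square glass bottle with black cap, 50 x 50 x 180 mm, on the tray at one side. Origin: centre of its underside.
- flask: Bystander: round amber glass flask, silver cap, 76 mm across, 110 mm tall. Origin: centre of its underside.
- tumbler: Bystander: ribbed glass tumbler of hair ties, 76 mm across, 90 mm tall. Origin: centre of its underside.
- tie: Bystander: black hard-silicone hair tie, ring 44 mm across, 6 mm thick, lying on the rear of the unit's top. Origin: centre of its underside.
- lipstick: Bystander: brass lipstick tube, 20 mm across, 65 mm tall, upright on the tray behind the unit. Origin: centre of its underside.
- dish: Bystander: white ring dish, 90 mm across, 25 mm tall, on the marble. Origin: centre of its underside.
- brush: Bystander: brush with wooden handle, lying flat on the marble to the right.

How it is judged:
On the way, in this order (a step that is already met when the one before it is completed fails the run):
1. the drawer is pushed fully shut (value of joint drawer below 0.003 m and value of joint turn below 0.4 rad), for 0.2 s.
2. the knob, pressed down, is turned a quarter turn (value of joint turn above 1.4 rad and value of joint press above 0.001 m), for 0.2 s.
At the end, for the whole second after the job is handed in: The drawer is shut (less than 4 mm open), the knob stands turned at least 1.4 rad clockwise, off its buffer and still held down by its catch (more than 1 mm below its rest height), at rest and let go (all of step 2 and value of joint drawer below 0.004 m and value of joint buffer below 0.0005 m and velocity of joint turn between -0.05 and 0.05 rad/s and velocity of joint press between -0.005 and 0.005 m/s); the robot touches nothing.
It fails at once if the knob is pushed so hard that its buffer is squeezed by more than 1.2 mm (12 N) and the housing cracks (value of joint buffer above 0.0012 m).
It fails at once if a bystander (bottle, flask, tumbler, hair tie, lipstick, dish, brush) is shifted by more than 20 mm (distance of any of bottle, flask, tumbler, tie, lipstick, dish, brush from where it was at the start of the episode above 0.02 m).
It also fails if it takes over 58 s, if anything falls off the work surface, if the arm or the gripper's body presses on something with over 40 N, if the wrist force passes 120 N, or if a joint passes its speed limit or range.

## Working session

There is one attempt and no reset: what is moved stays moved. The work goes in short steps, Python scripts to look and compute and a shell command to move; the robot and the scene stay as the last step left them, time stands still between calls to the robot, and variables do not carry over. Pictures are saved under pics/ and viewed, at most 10 in all, crops included, and the job is handed in when it is done.

```bash
ls; mkdir -p pics; python3 - <<'E'
from bench import robot, vision
import cv2,numpy as np
o=robot.get_obs();print(o)
ims=[]
for n in("scene","top"):
    s=vision.snapshot(n);np.savez(n+".npz",**s)
    cv2.imwrite(f"pics/{n}.png",s["color"][...,::-1])
    print(n,s["fx"],s["cx"],s["dist"],s["R"],s["t"])
E
```

```text
pics
{'time': 0.0, 'joint_positions': array([-1.40712262e+00,  8.79292060e-02,  1.37224833e+00, -2.44110420e-05,
        1.68360587e+00, -1.03124781e-01]), 'qvel': array([ 0.00118313,  0.00073008,  0.00128815, -0.00194635, -0.00073385,
        0.0008511 ]), 'joint_torque': array([-1.51025852e-04, -3.40178382e+01, -3.02427757e+01,  7.18009192e-02,
        3.29696818e-02, -1.73987601e-04]), 'tool_pos': array([ 0.14488776, -0.52999769,  0.20432129]), 'ee_rot': array([-3.13941104e+00, -2.01387714e-04,  2.66795543e-01]), 'wrist_force': array([ 0.05371288, -0.07988976, -0.71368614]), 'wrist_torque': array([-0.00801612,  0.0320589 , -0.01071811]), 'finger_force': 0.0, 'width': 0.09385509544405876}
scene 381.5623670615801 250.64522355438555 [0.04187905 0.         0.         0.         0.        ] [[ 0.16294915  0.9865207   0.01498281]
 [ 0.55729672 -0.07949934 -0.82649877]
 [-0.81416702  0.14302715 -0.5627391 ]] [-0.06273281 -0.24596074  1.6159168 ]
top 429.78113033576284 256.07384647302854 [-0.07168664  0.          0.          0.          0.        ] [[-0.00501726 -0.99997581 -0.00481682]
 [-0.99303726  0.00554926 -0.11766992]
 [ 0.1176938   0.0041929  -0.99304108]] [-0.01062299  0.5554229   1.34464083]
```

View pics/scene.png

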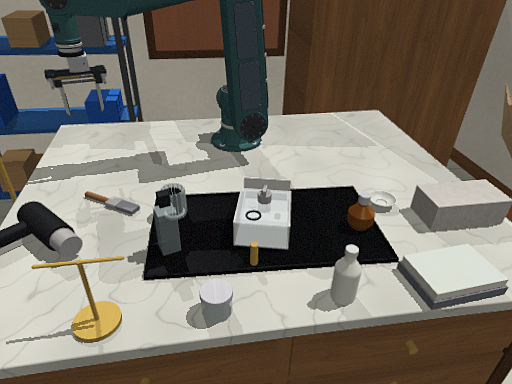

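View pics/top.png

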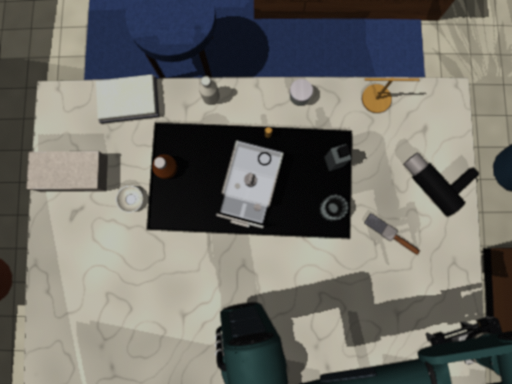

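The top view shows the unit at about (252,178) with its drawer front at the bottom, about (240,222), facing the robot. The knob is at about (250,180), the tie at (264,158). Next I measure.

```bash
cat > h.py <<'E'
import numpy as np,cv2
def cam(s): return np.array([[float(s["fx"]),0,float(s["cx"])],[0,float(s["fy"]),float(s["cy"])],[0,0,1]])
def rays(s,uv):
    p=cv2.undistortPoints(np.float64(uv).reshape(-1,1,2),cam(s),np.float64(s["dist"])).reshape(-1,2)
    return np.c_[p,np.ones(len(p))]
def cast(s,uv,z):   # onto plane of height z
    d=rays(s,uv)@s["R"]; c=-s["R"].T@s["t"]
    return c+d*((z-c[2])/d[:,2])[:,None]
def cloud(s):
    h,w=s["z_map"].shape; v,u=np.mgrid[:h,:w]
    d=rays(s,np.c_[u.ravel(),v.ravel()])*s["z_map"].reshape(-1,1)
    return ((d-s["t"])@s["R"]).reshape(h,w,3)
E
python3 - <<'E'
from h import *
s=dict(np.load("top.npz"));P=cloud(s);c=s["color"].astype(int)
roi=np.zeros(P.shape[:2],bool);roi[128:232,205:300]=1
z=P[...,2]
print("z at",[(p,P[p[1],p[0]].round(3)) for p in((264,170),(240,165),(250,180),(245,212),(240,222),(230,222))])
print(np.histogram(z[roi],np.arange(0,.15,.006)))
m=roi&(c.min(2)>110)
k,l,st,ce=cv2.connectedComponentsWithStats(m.astype(np.uint8));i=1+st[1:,4].argmax();print(st[i])
m=roi&(abs(z-.086)<.006)&(c.min(2)>90)
W=cast(s,np.argwhere(m)[:,::-1],.086)[:,:2]
print(m.sum(),cv2.minAreaRect(W.astype(np.float32)))
m=roi&(z>.112)
print("knob",m.sum(),P[m].mean(0),P[m].max(0)-P[m].min(0))
im=cv2.resize(s["color"][120:240,195:310,::-1],None,fx=5,fy=5,interpolation=cv2.INTER_CUBIC);cv2.imwrite("pics/topc.png",im)
E
```

```text
z at [((264, 170), array([ 0.612, -0.039,  0.086])), ((240, 165), array([0.629, 0.036, 0.084])), ((250, 180), array([0.576, 0.004, 0.126])), ((245, 212), array([0.488, 0.023, 0.011])), ((240, 222), array([0.455, 0.038, 0.024])), ((230, 222), array([0.456, 0.072, 0.001]))]
(array([3854, 2293,  361,   61,   37,   21,   62,   41,   43,    9,    9,
         20,   33, 1024, 1424,   81,   10,   16,   66,   10,   14,   26,
          1,    0]), array([0.   , 0.006, 0.012, 0.018, 0.024, 0.03 , 0.036, 0.042, 0.048,
       0.054, 0.06 , 0.066, 0.072, 0.078, 0.084, 0.09 , 0.096, 0.102,
       0.108, 0.114, 0.12 , 0.126, 0.132, 0.138, 0.144]))
[ 222  141   61   82 3184]
2365 ((0.5706169009208679, 0.006074957549571991), (0.14959818124771118, 0.24065102636814117), 74.83268737792969)
knob 105 [ 0.51252837 -0.00611514  0.58467062] [0.20383827 0.03875689 1.28856323]
```

View pics/topc.png

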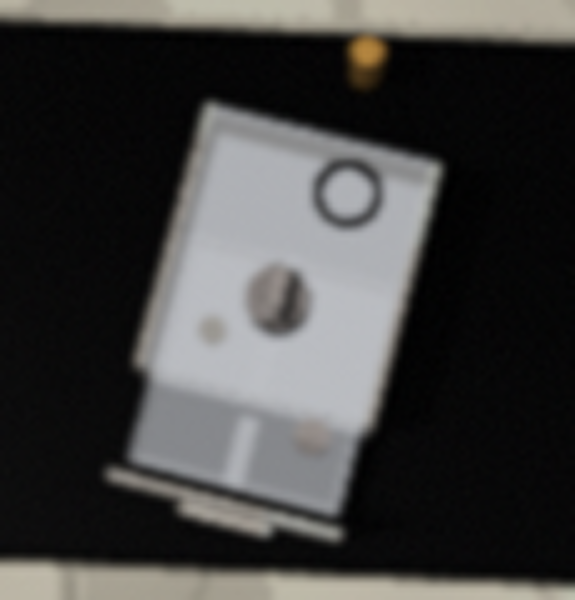

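The crop shows the unit top's corners at crop px (208,103), (440,163), (138,367), (367,432). The front panel's top edge runs (107,472)–(342,537), and the knob centre is about (280,298).

```bash
python3 - <<'E'
from h import *
s=dict(np.load("top.npz"))
f=lambda p:np.array(p)/5-.4+[195,120]
C=cast(s,f([(208,103),(440,163),(367,432),(138,367)]),.086)
print(C.round(4),np.linalg.norm(C-np.roll(C,-1,0),axis=1))
ax=(C[0]-C[3]+C[1]-C[2]);lat=(C[0]-C[1]+C[3]-C[2]);print("yaw",np.arctan2(ax[1],ax[0]),np.arctan2(-lat[0],lat[1]))
y=np.arctan2(ax[1],ax[0])*.5+np.arctan2(-lat[0],lat[1])*.5
u=np.array([np.cos(y),np.sin(y)]);c=C[:,:2].mean(0)
print("c",c,"yaw",y,"knob pred",c-.025*u, "front shut",c-.085*u)
print("skirt",cast(s,f([(279,299)]),.112))
F=cast(s,f([(107,472),(342,537)]),.083);print("front",F,F.mean(0),"open",-(F.mean(0)[:2]-c)@u-.085, np.linalg.norm(F[0]-F[1]))
E
```

```text
[[ 0.7074  0.0476  0.086 ]
 [ 0.6683 -0.097   0.086 ]
 [ 0.5006 -0.0501  0.086 ]
 [ 0.5415  0.0906  0.086 ]] [0.14978018 0.17415936 0.14654732 0.17142016]
yaw -0.26320341964135935 -0.2733957212392222
c [ 0.60441735 -0.0022422 ] yaw -0.26829957044029074 knob pred [0.58031177 0.00438511] front shut [0.52245839 0.02029064]
skirt [[0.57949992 0.00311495 0.112     ]]
front [[ 0.47699221  0.10965999  0.083     ]
 [ 0.43647776 -0.03439185  0.083     ]] [0.45673499 0.03763407 0.083     ] open 0.06796962539834324 0.14964075012455547
```

```bash
R='[1,[0.032,-0.037,0],[0,0,0]]'; python3 -m crank '[[1,[0.032,-0.037,0],[0,0,0]],[1,[0.032,-0.037,0],[0,0,0]],[1,[0.032,-0.037,0],[0,0,0]],[1,[0.032,-0.037,0],[0,0,0]],[1,[0.032,-0.037,0],[0,0,0]],[1,[0.032,-0.037,0],[0,0,0]],[1,[0.032,-0.037,0],[0,0,0]],[1,[0.032,-0.037,0],[0,0,0]]]'; python3 -m crank '[[1,[0.032,-0.037,0],[0,0,0]],[1,[0.032,-0.037,0],[0,0,0]],[1,[0.032,-0.037,0],[0,0,0]],[1,[0.032,-0.037,0],[0,0,0]],[1,[0.032,-0.037,0],[0,0,0]],[1,[0,0,0],[0,0,-8.5]],[1,[0,0,0],[0,0,-8.5]],[1,[0,0,0],[0,0,-8.5]]]'; python3 -m crank '[[1,[0,0,0],[0,0,-8.5]],[1,[0,0,0],[0,0,-8.5]],[1,[0,0,0],[0,0,-8.5]],[1,[0,0,0],[0,0,-8.5]],[1,[0,0,0],[0,0,-8.5]],[1,[0,0,0],[0,0,-8.5]],[1,[0,0,0],[0,0,-8.5]],[1,[0,0,0],[0,0,-8.5]]]'; python3 -m crank '[[1,[0,0,0],[0,0,-8.5]],[1,[0,0,0],[0,0,-8.5]],[1,[0,0,0],[0,0,-8.5]],[1,[0,0,0],[0,0,-8.5]],[1,[0,0,0],[0,0,-8.5]],[1,[0,0,0],[0,0,-8.5]],[1,[0,0,0],[0,0,-5]],[1,[0,0,0],[0,0,0]]]'
```

```text
time: 0.9
tool_pos: [0.314, -0.1756, 0.2052]
ee_rot: [3.141, -0.0, 0.266]
wrist_force: [0.7, 0.3, 0.2]
width: 0.0335
finger_force: 0.0
time: 1.7
tool_pos: [0.4192, 0.0439, 0.2048]
ee_rot: [-3.141, 0.001, 0.72]
wrist_force: [-0.1, -0.1, -0.5]
width: 0.0003
finger_force: 0.0
time: 2.5
tool_pos: [0.4191, 0.0431, 0.2049]
ee_rot: [-3.141, -0.0, 1.905]
wrist_force: [-0.3, 0.3, -0.6]
width: 0.0003
finger_force: 0.0
time: 3.3
tool_pos: [0.4192, 0.0431, 0.205]
ee_rot: [-3.141, -0.001, 2.876]
wrist_force: [-0.6, -0.9, -0.6]
width: 0.0011
finger_force: 0.0
```

```bash
python3 -m crank '[[1,[0,0.005,0.04],[0,0,0]],[1,[0,0,0.04],[0,0,0]],[1,[0,0,0.04],[0,0,0]],[1,[0,0,0.034],[0,0,0]],[1,[0,0,0],[0,0,0]]]'; python3 -m crank '[[1,[-0.01,0,0],[0,0,0]],[1,[-0.01,0,0],[0,0,0]],[1,[-0.01,0,0],[0,0,0]],[1,[-0.01,0,0],[0,0,0]],[1,[-0.01,0,0],[0,0,0]],[1,[-0.01,0,0],[0,0,0]],[1,[-0.01,0,0],[0,0,0]],[1,[-0.01,0,0],[0,0,0]]]';  python3 -m crank '[[1,[-0.005,0,0],[0,0,0]],[1,[-0.002,0,0],[0,0,0]],[1,[0,0,0],[0,0,0]]]'; 
```

```text
time: 3.8
tool_pos: [0.4159, 0.048, 0.0462]
ee_rot: [-3.139, -0.012, 2.874]
wrist_force: [-0.1, -0.6, -0.3]
width: 0.0003
finger_force: 0.0
time: 4.6
tool_pos: [0.4988, 0.0267, 0.0514]
ee_rot: [-3.141, -0.0, 2.876]
wrist_force: [-1.5, 0.6, 1.2]
width: 0.0004
finger_force: 0.7
time: 4.9
tool_pos: [0.5051, 0.0249, 0.0513]
ee_rot: [-3.141, 0.0, 2.876]
wrist_force: [-0.6, 0.0, 0.3]
width: 0.0006
finger_force: 0.0
```

```bash
for i in 1 2 ; do :; done; python3 -m crank '[[1,[-0.003,0,0],[0,0,0]],[1,[0,0,0],[0,0,0]]]'; python3 -m crank '[[1,[-0.002,0,0],[0,0,0]],[1,[0,0,0],[0,0,0]]]'; python3 -m crank '[[1,[-0.002,0,0],[0,0,0]],[1,[0,0,0],[0,0,0]]]'; python3 -m crank '[[1,[-0.002,0,0],[0,0,0]],[1,[0,0,0],[0,0,0]]]'
```

```text
time: 5.1
tool_pos: [0.5077, 0.0242, 0.0514]
ee_rot: [-3.141, 0.0, 2.876]
wrist_force: [0.7, -0.3, 0.3]
width: 0.0002
finger_force: 0.1
time: 5.3
tool_pos: [0.5083, 0.0241, 0.0514]
ee_rot: [-3.141, -0.003, 2.876]
wrist_force: [-5.1, 0.8, 3.6]
width: 0.0003
finger_force: 2.6
time: 5.5
tool_pos: [0.5083, 0.0241, 0.0514]
ee_rot: [-3.141, -0.008, 2.876]
wrist_force: [-10.6, 2.0, 7.5]
width: 0.0005
finger_force: 5.4
time: 5.7
tool_pos: [0.5082, 0.0241, 0.0514]
ee_rot: [-3.141, -0.012, 2.877]
wrist_force: [-16.3, 3.6, 10.4]
width: 0.0003
finger_force: 8.1
```

Hard stop reached: 16 N with no further motion, so the drawer is shut. I back off, rise, open and go above the knob.

```bash
python3 -m crank '[[1,[0.02,0,0],[0,0,0]],[1,[0.02,0,0],[0,0,0]],[0.4,[0,0,-0.045],[0,0,0]],[0.4,[0,0,-0.045],[0,0,0]],[0.4,[0,0,-0.045],[0,0,0]],[0.4,[0,0,-0.03],[0,0,0]],[0.4,[-0.03,0,0],[0,0,0]],[0.4,[-0.03,0,0],[0,0,0]]]'; python3 -m crank '[[0.4,[-0.03,0,0],[0,0,0]],[0.4,[-0.016,0,0],[0,0,0]],[0.4,[0,0,0],[0,0,0]],[0.4,[0,0,0],[0,0,0]]]'; python3 - <<'E'
from bench import vision
from h import *
for n in("wrist","top"):
    s=vision.snapshot(n);np.savez(n+"2.npz",**s);cv2.imwrite(f"pics/{n}2.png",s["color"][...,::-1])
s=dict(np.load("wrist2.npz"))
p,_=cv2.projectPoints(np.array([[.580,.004,.129]]),cv2.Rodrigues(s["R"])[0],s["t"],cam(s),s["dist"]);print(p)
E
```

```text
time: 6.5
tool_pos: [0.535, 0.0173, 0.2195]
ee_rot: [3.14, 0.008, 2.877]
wrist_force: [0.6, 0.3, -0.6]
width: 0.045
finger_force: 0.0
time: 6.9
tool_pos: [0.5772, 0.0054, 0.2162]
ee_rot: [-3.141, 0.0, 2.876]
wrist_force: [0.8, 0.4, 0.5]
width: 0.0564
finger_force: 0.0
[[[263.93283411 202.15893883]]]
```

View pics/wrist2.png

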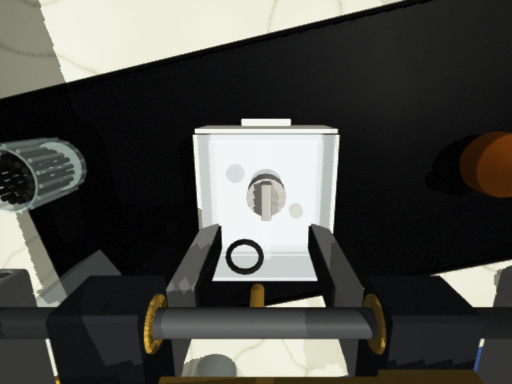

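The wrist picture shows the drawer shut (only the lip shows, at (266,122)). The bar's top runs about (266,183)–(266,220), upright and central between the fingers, against a prediction of (264,202).

```bash
python3 - <<'E'
from h import *
s=dict(np.load("wrist2.npz"))
g=s["color"].astype(int)
print(cast(s,[(266,202),(266,183),(266,220)],.129))
cv2.imwrite("pics/w2c.png",cv2.resize(s["color"][160:240,220:310,::-1],None,fx=6,fy=6,interpolation=cv2.INTER_CUBIC))
E
```

```text
[[0.58035857 0.0059162  0.129     ]
 [0.56262917 0.01071114 0.129     ]
 [0.59776603 0.00120836 0.129     ]]
```

View pics/w2c.png

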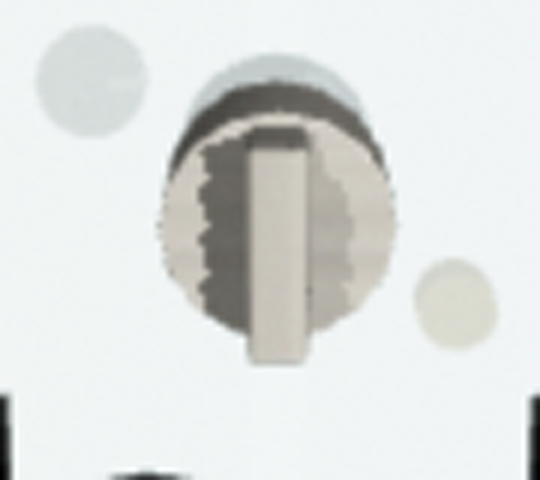

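```bash
python3 -m crank '[[0.6,[-0.0035,0,0.03],[0,0,0]],[0.6,[0,0,0.03],[0,0,0]],[0.6,[0,0,0.02],[0,0,0]],[0.6,[0,0,0.01],[0,0,0]],[0.6,[0,0,0.008],[0,0,0]],[0.6,[0,0,0],[0,0,0]],[0.6,[0,0,0],[0,0,0]]]'; python3 -m crank '[[1,[0,0,0.002],[0,0,0]],[1,[0,0,0],[0,0,0]],[1,[0,0,0],[0,0,0]],[1,[0,0,0],[0,0,0]],[1,[0,0,0],[0,0,0]],[1,[0,0,0],[0,0,0]]]'
```

```text
time: 7.7
tool_pos: [0.5811, 0.0045, 0.1198]
ee_rot: [3.141, 0.002, 2.876]
wrist_force: [-0.4, -0.0, 0.8]
width: 0.0376
finger_force: 0.0
time: 8.3
tool_pos: [0.581, 0.0054, 0.1169]
ee_rot: [3.14, 0.001, 2.877]
wrist_force: [1.5, 3.5, 0.8]
width: 0.0095
finger_force: 30.0
```

```bash
python3 -m crank '[[1,[0,0.001,0.001],[0,0,0]],[1,[0,0,0.001],[0,0,0]],[1,[0,0,0],[0,0,0]]]'; python3 -m crank '[[1,[0,0,0.001],[0,0,0]],[1,[0,0,0.001],[0,0,0]],[1,[0,0,0],[0,0,0]]]';python3 -m crank '[[1,[0,0,0.001],[0,0,0]],[1,[0,0,0.001],[0,0,0]],[1,[0,0,0],[0,0,0]]]'
```

```text
time: 8.6
tool_pos: [0.581, 0.0055, 0.1148]
ee_rot: [3.142, 0.001, 2.876]
wrist_force: [-0.2, 2.1, 3.4]
width: 0.0098
finger_force: 30.0
time: 8.9
tool_pos: [0.581, 0.0055, 0.1125]
ee_rot: [3.141, 0.001, 2.876]
wrist_force: [0.9, 2.0, 3.2]
width: 0.0096
finger_force: 30.0
time: 9.2
tool_pos: [0.581, 0.0055, 0.1104]
ee_rot: [3.141, 0.001, 2.876]
wrist_force: [1.5, 3.6, 3.8]
width: 0.0096
finger_force: 30.0
```

```bash
python3 -m crank '[[1,[0,0,0.001],[0,0,0]],[1,[0,0,0],[0,0,0]]]' | grep -E "pos|wrist";python3 -m crank '[[1,[0,0,0.001],[0,0,0]],[1,[0,0,0],[0,0,0]]]'| grep -E "pos|wrist"
```

```text
tool_pos: [0.581, 0.0055, 0.1095]
wrist_force: [1.3, 2.9, 4.2]
tool_pos: [0.5809, 0.0055, 0.1084]
wrist_force: [1.0, 2.8, 5.1]
```

```bash
python3 -m crank '[[1,[0,0,0.001],[0,0,0]],[1,[0,0,0],[0,0,0]]]'| grep -E "pos|wrist"
```

```text
tool_pos: [0.581, 0.0055, 0.1075]
wrist_force: [2.7, 2.1, 3.3]
```

```bash
python3 -m crank '[[1,[0,0,0.001],[0,0,0]],[1,[0,0,0],[0,0,0]]]'| grep -E "pos|wrist"
```

```text
tool_pos: [0.5809, 0.0055, 0.1064]
wrist_force: [2.2, 3.2, 4.2]
```

```bash
python3 -m crank '[[1,[0,0,0.001],[0,0,0]],[1,[0,0,0],[0,0,0]]]'| grep -E "pos|wrist"
```

```text
tool_pos: [0.5809, 0.0055, 0.1054]
wrist_force: [2.4, 3.3, 4.4]
```

```bash
python3 -m crank '[[1,[0,0,0.001],[0,0,0]],[1,[0,0,0],[0,0,0]]]'| grep -E "pos|wrist"
```

```text
tool_pos: [0.5809, 0.0054, 0.1044]
wrist_force: [2.7, 2.6, 5.3]
```

```bash
python3 -m crank '[[1,[0,0,0.001],[0,0,0]],[1,[0,0,0],[0,0,0]]]'| grep -E "pos|wrist"
```

```text
tool_pos: [0.5809, 0.0055, 0.1034]
wrist_force: [2.8, 2.6, 5.1]
```

```bash
python3 -m crank '[[1,[0,0,0.001],[0,0,0]],[1,[0,0,0],[0,0,0]]]'| grep -E "pos|wrist"
```

```text
tool_pos: [0.5809, 0.0055, 0.1025]
wrist_force: [2.4, 3.9, 5.7]
```

```bash
python3 -m crank '[[1,[0,0,0.001],[0,0,0]],[1,[0,0,0],[0,0,0]]]'| grep -E "pos|wrist"
```

```text
tool_pos: [0.5809, 0.0055, 0.102]
wrist_force: [2.0, 3.8, 5.9]
```

```bash
python3 -m crank '[[1,[0,0,0.0007],[0,0,0]],[1,[0,0,0],[0,0,0]]]'| grep -E "pos|wrist"
```

```text
tool_pos: [0.581, 0.0055, 0.1019]
wrist_force: [0.9, 2.3, 7.7]
```

```bash
python3 -m crank '[[1,[0,0,0.0005],[0,0,0]],[1,[0,0,0],[0,0,0]],[1,[0,0,0],[0,0,0]]]'| grep -E "pos|wrist"; python3 -m crank '[[1,[0,0,0],[0,0,0]]]'| grep -E "pos|wrist"
```

```text
tool_pos: [0.581, 0.0054, 0.1017]
wrist_force: [0.3, 4.2, 9.8]
tool_pos: [0.581, 0.0055, 0.1017]
wrist_force: [0.8, 2.4, 9.2]
```

On the buffer at about 9.5 N. Now turn clockwise (+ about tool z), checking the force.

```bash
python3 -m crank '[[1,[0,0,0],[0,0,5]],[1,[0,0,0],[0,0,5]],[1,[0,0,0],[0,0,5]],[1,[0,0,0],[0,0,5]]]'
```

```text
time: 12.0
tool_pos: [0.5811, 0.0056, 0.1017]
ee_rot: [3.141, 0.001, 2.524]
wrist_force: [0.9, 4.2, 8.9]
width: 0.0097
finger_force: 30.0
```

```bash
python3 -m crank '[[1,[0,0,0],[0,0,5]],[1,[0,0,0],[0,0,5]],[1,[0,0,0],[0,0,5]],[1,[0,0,0],[0,0,5]]]'; python3 -c "
from bench import robot;print(robot.get_obs()['wrist_torque'])"
```

```text
time: 12.4
tool_pos: [0.5811, 0.0058, 0.1017]
ee_rot: [3.14, 0.001, 2.175]
wrist_force: [1.5, 3.5, 8.3]
width: 0.0097
finger_force: 30.0
[ 0.69247936 -0.33850157  0.03443559]
```

```bash
python3 -m crank '[[1,[0,0,0],[0,0,6]],[1,[0,0,0],[0,0,6]],[1,[0,0,0],[0,0,6]],[1,[0,0,0],[0,0,6]],[1,[0,0,0],[0,0,6]]]'; python3 -m crank '[[1,[0,0,0],[0,0,6]],[1,[0,0,0],[0,0,6]],[1,[0,0,0],[0,0,6]],[1,[0,0,0],[0,0,2]],[1,[0,0,0],[0,0,0]],[1,[0,0,0],[0,0,0]],[1,[0,0,0],[0,0,0]]]'; python3 -c "
from bench import robot;print(robot.get_obs()['wrist_torque'])"
```

```text
time: 12.9
tool_pos: [0.5814, 0.0059, 0.1017]
ee_rot: [3.139, -0.0, 1.65]
wrist_force: [1.7, 4.5, 7.9]
width: 0.0097
finger_force: 30.0
time: 13.6
tool_pos: [0.5816, 0.0059, 0.1018]
ee_rot: [3.139, -0.001, 1.305]
wrist_force: [2.9, 4.3, 8.6]
width: 0.0096
finger_force: 30.0
[ 0.70902626 -0.38160752  0.06068788]
```

```bash
python3 -m crank '[[1,[0,0,-0.001],[0,0,0]],[1,[0,0,-0.001],[0,0,0]],[1,[0,0,-0.001],[0,0,0]],[1,[0,0,0],[0,0,0]]]'|grep -E "pos|wrist"; python3 -m crank '[[1,[0,0,-0.001],[0,0,0]],[1,[0,0,-0.001],[0,0,0]],[1,[0,0,0],[0,0,0]]]'|grep -E "pos|wrist|rot";  python3 -m crank '[[1,[0,0,-0.001],[0,0,0]],[1,[0,0,-0.001],[0,0,0]],[1,[0,0,0],[0,0,0]]]'|grep -E "pos|wrist|rot"
```

```text
tool_pos: [0.5815, 0.0059, 0.1037]
wrist_force: [3.4, 3.8, 5.4]
tool_pos: [0.5815, 0.0058, 0.1056]
ee_rot: [3.14, -0.001, 1.305]
wrist_force: [3.8, 4.2, 3.8]
tool_pos: [0.5814, 0.0059, 0.1059]
ee_rot: [3.141, -0.001, 1.305]
wrist_force: [6.0, 3.6, -0.7]
```

The catch holds: the knob stops rising at 0.1059 and the spring force drops away. Release and retreat.

```bash
python3 -m crank '[[0.7,[0,0,0],[0,0,0]],[0.7,[0,0,0],[0,0,0]],[0.7,[0,0,0],[0,0,0]],[0.7,[0,0,-0.01],[0,0,0]],[0.7,[0,0,-0.03],[0,0,0]],[0.7,[0,0,-0.04],[0,0,0]],[0.7,[0,0,-0.03],[0,0,0]],[0.7,[0,0,0],[0,0,0]]]'; python3 - <<'E'
from bench import vision
from h import *
s=vision.snapshot("wrist");cv2.imwrite("pics/w3.png",s["color"][...,::-1])
E
```

```text
time: 15.4
tool_pos: [0.5831, 0.005, 0.2243]
ee_rot: [3.13, -0.001, 1.305]
wrist_force: [-0.5, 0.3, 0.3]
width: 0.0282
finger_force: 0.0
```

View pics/w3.png

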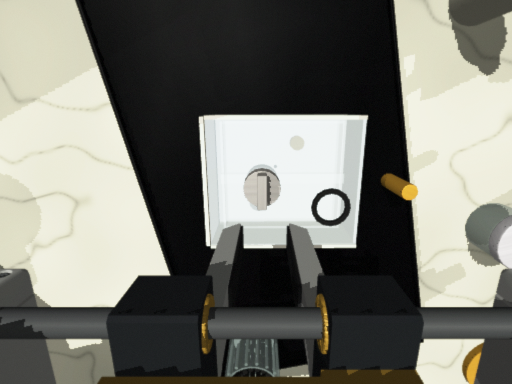

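The bar at (263,192) is in line with the tool, so it has turned the full quarter. The drawer is shut (front edge at column 203), the tie and lipstick are in place, and the gripper is clear. Handing in.

```bash
python3 -c "
from bench import robot;print(robot.close_job())"
```

```text
the job is handed in; nothing more can be done
None
```

The drawer is pushed shut and the knob, pressed to about 9.5 N, is turned a quarter turn clockwise and held by its catch; the gripper is clear and the job is handed in, but no verdict was returned.

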